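Key the battery charger on and free its mode selector

ROBOT

A 6-joint arm with a two-finger parallel gripper is mounted at the origin on the work surface. World frame = base frame: x ahead of the robot, y to its left, z up, the work surface at z = 0. Lengths are in mm, angles in rad, forces in N, time in s.
With the tool pointing down it reaches from about 350 to 975 mm from the base axis. Payload 7.1 kg.
Tool frame: the origin (TCP) lies between the finger pads; the fingertips stand 14 mm ahead of it and the grasp point (between the pads) lies 5 mm behind it (ctrl.tcp_to_tips is the distance from the TCP to the fingertips, in mm); z points along the fingers, y is the line along which they close (so a half turn about z gives the same grasp; the last joint's range is limited). The gripper opens to 88 mm and grips with 3 to 60 N. Pads are 20 mm wide; open, the fingers measure 115 mm over their backs; the gripper's body (75 mm by 178 mm) begins 61 mm behind the grasp point.
Start: joints at [-1.254, 0.423, 1.63, -0, 1.089, -0.019], TCP at [205.97, -590.069, 236.675] pointing down, gripper open.
Joint ranges: [-3, 3], [-0.9, 2.11], [0.09, 2.58], [-1.31, 4.45], [0.11, 2.69], [-2.54, 2.54]. Speed limits (rad/s): [2.39, 2.39, 3.01, 3.14, 3.14, 3.14].

INTERFACE

Orientations are given as a rotation vector (axis times angle).
In Python, from workcell import ctrl gives the robot as it stands.
- The arm moves only by the tool apply_moves, never from a script. Its argument "series" is a list that holds one entry, the list of rows, each a list of 7 numbers: the shift along the tool's x, y, z in cm, then the turn, a rotation vector about the tool's x, y, z in degrees, then the opening, from 0 (shut) to 1 (fully open). A call has 1 to 12 rows; each row shifts and turns the commanded pose from where the row before left it, along the tool's axes as they then stand; what a row does not reach is not made up. A row lasts 1/10 s, in which the tool goes at most 50 mm and 8.59 degrees, less where a joint would pass 70% of its speed; a pose out of reach is approached as far as the arm can. A call with a gripper value outside its range is refused whole. The fingers move at their own pace and stop on an object; the grip force is fixed at half the most. Time passes only in rows, so rows that do not move let the fingers close. It gives the time, the measured TCP pose, the force and the opening at its end, in the units of the state.
- ctrl.get_obs(): the state, without advancing time (a new reading comes with each control period).
- ctrl.get_image(name): name is "side" or "top" or "wrist"; returns a dict with "img" (384x512x3 uint8, blue, green, red), "K" (3x3 intrinsics, pixels), "cam_to_world" (4x4, takes a point from camera to world coordinates). Camera axes: x right, y down, z forward; pixel columns grow to the right and rows downward; lengths in mm; the calibration is good to about 2 mm. A picture is of the moment at which its call begins. There is no depth.
- ctrl.close_job(): hands the job in, once; it reports no verdict.
The state is a dict: "t": time; "qpos": joint angles; "qvel": joint speeds; "joint_torque": joint torques, N m; "ee_pos": TCP position; "orientation": TCP orientation; "ft_force": force on the tool from outside, world axes, zero at the start; "moment": the same for the moment, N m; "width": finger opening in mm.
Only numpy, scipy, OpenCV 4.12 (cv2) and the standard library are available. Lean on these libraries where they do the work, as an engineer would, in place of code of your own. Each camera call takes 0.05 s, during which the arm holds its last target. There are 200 camera calls.

TASK

Switch the blue battery charger on: take the red key out of its wooden holder, feel it gently down into the yellow isolator without forcing it until its collar sits flush, and only then turn it clockwise until it comes up against its stop, without straining it, which frees the interlocked black selector. Then turn the selector clockwise to its stop at the green dot, and leave the key in place. Do not disturb the oil filter and the two small cartons.

Things in the scene. Friction and masses are not known exactly. Their poses are not given: they have to be found in the camera images.
- key: Red T-shaped isolator key, loose, 90 g, upright. Origin: centre of the underside of its collar (38 mm across, 6 mm high); z up, x along its flat grip, 50 mm (x) by 12 mm (y), 6 to 36 mm above the origin. Below: steel stem 26 mm across down to -8 mm, then a flat blade 24 mm (x) by 5.5 mm (y) to -26 mm. Half a turn about z makes no difference.
- holder: Fixed wooden block 60 x 60 mm, 45 mm high, origin at the centre of its underside. The key stands in its plain round hole, 29 mm across and 40 mm deep, with the collar on the block's top.
- charger: Fixed blue bench battery charger, 240 mm (x) by 300 mm (y), its top face 100 mm above the table; origin at the centre of its underside, z up, x away from its front. On top stand the isolator (at x -40, y -55 mm) and the selector (at x -40, y +55 mm).
- isolator (a point): Centre of the keyhole's mouth, on top of the isolator: a fixed yellow block 60 x 60 mm, its top 134 mm above the table. The hole is upright, round, 29 mm across. The key is home when its collar lies flush on the block (key origin at this point). Black lines on the block mark 0 degrees, along the charger's x axis.
- slot (a point): Point 16 mm below the keyhole's mouth, about where the drive's top is: really 10 to 18 mm down. Its slot, 7.5 mm wide, takes the blade; at the start it lies 0 to 46 degrees clockwise (from above) of the charger's x axis. Neither is measured: feel for it. A blade over 4 degrees out of line pushes the sprung drive down 3 mm (2.5 to 5 N) to a hard stop, 5 to 13 mm short of home.
- on_line (a point): Green line on the yellow block, 24 mm from the keyhole's centre, 75 degrees clockwise of the charger's x axis: where the key's grip points when on. The drive turns with 0.06 N m of friction, clockwise to a hard stop at 70 degrees; with the slot's play the key driving it then stands at 70 to 76 degrees. It stays where it is left.
- interlock (a point): Midway between the axes of isolator and selector, 107 mm above the table, where their flat steel interlock plates meet: a notched disc of 48 mm radius turning with the drive, and a lug 72 mm long on the selector. The lug can pass only through the disc's notch, when the drive is within 3 degrees of its 70 degree stop; before that it is blocked after about 0.05 rad.
- selector_grip (a point): Centre of the grip of the black selector knob, 136 mm above the table, on its upright axis: a bar 60 mm (this point's x) by 16 mm (y), 118 to 146 mm above the table, on a hub 52 mm across. The point turns with the knob; a white line on the bar marks its +x end.
- selector (a joint): Angle of the selector, rad: 0 = off (bar 30 degrees anticlockwise of the charger's x axis, at the black dot), growing clockwise seen from above to a hard stop at 1.047 (bar 30 degrees clockwise of it, at the green dot). Friction 0.08 N m; stays where it is left.
- filter: White oil filter with a blue band standing on the table, 76 mm in diameter, 95 mm high; origin at the centre of its underside. Leave alone.
- plug_carton: Blue and white carton on the table, 50 x 92 mm, 46 mm high; origin at the centre of its underside. Leave alone.
- bearing_carton: Yellow carton on the charger's top, 58 x 58 mm, 24 mm high; origin at the centre of its underside. Leave alone.
Mind the look-alikes: they are no part of the job. What is meant by the key is not orange, purple or turquoise, and is the smaller of those in its own colour.

How it is judged (in metres and radians):
On the way, in this order (a step that is already met when the one before it is completed fails the run):
1. the key sits home in the isolator (distance between key and isolator below 0.003 m), for 0.1 s.
2. the key, home, is turned clockwise to the stop (distance between key and isolator below 0.003 m and angle between the x axis of key and the x axis of charger, either way round above 1.19 rad), for 0.1 s.
3. the freed selector is turned to its stop (value of joint selector above 0.98 rad), for 0.1 s.
At the end, for the whole second after the job is handed in: The key stands home in the isolator (within 3 mm), turned clockwise to the stop (at least 63 degrees from the charger's x axis), the selector is at its clockwise stop (0.98 rad or more), the filter and both cartons are within 20 mm of where they stood, and all is at rest and released (distance between key and isolator below 0.003 m and angle between the x axis of key and the x axis of charger, either way round above 1.1 rad and value of joint selector above 0.98 rad and distance of each of filter, plug_carton, bearing_carton from where it was at the start of the episode below 0.02 m and linear speed of key below 0.02 m/s); the robot touches nothing.
It fails at once if the key, not yet home, is pressed against the charger with more than 30 N (contact force between key and charger above 30 N and distance between key and isolator above 0.003 m).
It fails at once if the key is strained against the isolator or its stop with more than 50 N (contact force between key and charger above 50 N).
It fails at once if the filter or a carton is knocked away (distance of any of filter, plug_carton, bearing_carton from where it was at the start of the episode above 0.04 m).
It also fails if it takes over 67 s, if anything falls off the work surface, if the arm or the gripper's body presses on something with over 40 N, if the wrist force passes 120 N, or if a joint passes its speed limit or range.

## Working session

There is one attempt and no reset: what is moved stays moved. The work goes in short steps, Python scripts to look and compute and a tool call to move; the robot and the scene stay as the last step left them, time stands still between calls to the robot, and variables do not carry over. Pictures are saved under pics/ and viewed, on a budget of 10 in all, crops included, one or two more only if the job needs it, and the job is handed in when it is done.

Besides the shell and the picture viewer there is one more tool, called after "Emit:" as name(argument=value, ...) on one line, values as JSON. apply_moves: Moves the arm, as the interface text tells. Its arguments: {"type":"object","properties":{"series":{"type":"array","items":{"type":"array","items":{"type":"array","items":{"type":"number"}}}}},"required":["series"]}

```bash
mkdir -p pics; ls; cat > h.py <<'E'
import numpy as np, cv2
from workcell import ctrl
from scipy.spatial.transform import Rotation as R
def shot(n,f):
    d=ctrl.get_image(n); cv2.imwrite(f'pics/{f}.png',d['img']); np.savez(f'pics/{f}.npz',K=d['K'],T=d['cam_to_world']); return d
def ray(f,u,v,z):
    d=np.load(f'pics/{f}.npz'); r=d['T'][:3,:3]@np.linalg.solve(d['K'],[u,v,1]); o=d['T'][:3,3]
    return o+r*(z-o[2])/r[2]
def proj(f,p):
    d=np.load(f'pics/{f}.npz'); c=np.linalg.inv(d['T'])@np.append(p,1); q=d['K']@c[:3]; return q[:2]/q[2]
def obs():
    o=ctrl.get_obs(); print({k:np.round(v,3).tolist() for k,v in o.items()}); print(R.from_rotvec(o['orientation']).as_matrix().round(3)); return o
E
python3 - <<'E'
from h import *
obs()
for n in('top','side'):
    d=shot(n,n+'0'); print(d['cam_to_world'].round(2).tolist())
E
```

```text
pics
{'t': 0.0, 'qpos': [-1.254, 0.424, 1.631, -0.0, 1.089, -0.019], 'qvel': [-0.0, 0.0, -0.0, 0.001, -0.0, 0.0], 'joint_torque': [0.001, -54.462, -27.366, 0.065, 0.023, -0.0], 'ee_pos': [205.815, -589.579, 235.902], 'orientation': [-3.096, -0.525, 0.0], 'ft_force': [0.017, 0.617, 0.614], 'moment': [-0.013, -0.003, 0.021], 'width': 87.635}
[[ 0.944  0.33  -0.001]
 [ 0.33  -0.944  0.001]
 [-0.    -0.002 -1.   ]]
[[0.03, -1.0, 0.09, 434.34], [-1.0, -0.03, 0.01, -83.84], [-0.01, -0.09, -1.0, 1222.88], [0.0, 0.0, 0.0, 1.0]]
[[-0.98, -0.12, 0.17, 394.46], [-0.2, 0.59, -0.78, 563.03], [-0.0, -0.8, -0.6, 615.01], [0.0, 0.0, 0.0, 1.0]]
```

View pics/top0.png

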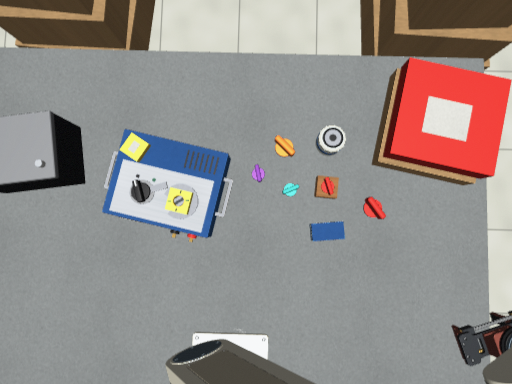

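View pics/side0.png

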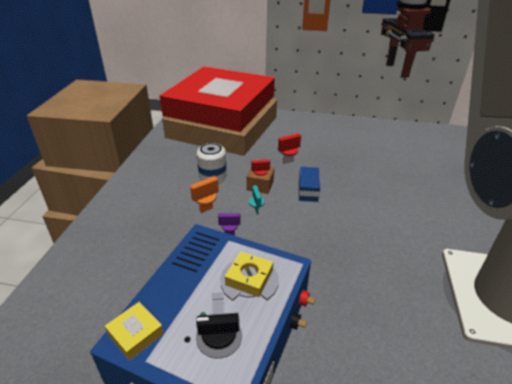

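The top view shows the key in the wooden holder at about (327,187) and a bigger red decoy at (374,208). The isolator is at (179,201), the selector at (141,190), the filter at (331,139) and the plug carton at (327,231). Next I'll enlarge the key and charger areas.

```bash
python3 - <<'E'
from h import *
im=cv2.imread('pics/top0.png')
a=cv2.resize(im[120:250,95:245],None,fx=3.2,fy=3.2,interpolation=cv2.INTER_CUBIC)
b=cv2.resize(im[165:210,300:350],None,fx=6,fy=6,interpolation=cv2.INTER_CUBIC)
c=np.zeros((416,790,3),np.uint8); c[:,:480]=a; c[:270,485:785]=b
cv2.imwrite('pics/crop.png',c)
hsv=cv2.cvtColor(im,cv2.COLOR_BGR2HSV)
def blob(m,x0,y0,x1,y1,z,n):
    k=np.zeros_like(m);k[y0:y1,x0:x1]=m[y0:y1,x0:x1]
    ys,xs=np.nonzero(k); r=cv2.minAreaRect(np.c_[xs,ys].astype(np.float32)); 
    P=[ray('top0',*p,z)[:2] for p in cv2.boxPoints(r)]
    print(n,len(xs),xs.mean(),ys.mean(),r,'c',np.mean(P,0).round(1),'e',[(P[1]-P[0]).round(1),(P[2]-P[1]).round(1)], 'mean',ray('top0',xs.mean(),ys.mean(),z)[:2].round(1))
H,S,V=cv2.split(hsv)
red=((H<5)|(H>174))&(S>150)&(V>80); yel=(H>22)&(H<34)&(S>130)&(V>120); blue=(H>100)&(H<125)&(S>140)
wood=(H>6)&(H<20)&(S>70)
u=np.uint8
blob(u(red),310,170,345,205,75,'key')
blob(u(red),355,190,395,225,50,'decoy')
blob(u(wood),305,165,350,210,45,'holder')
blob(u(yel),160,180,200,220,134,'isol')
blob(u(yel),115,130,152,164,124,'bcart')
blob(u(blue),95,120,240,245,100,'charger')
blob(u(blue),300,215,350,245,46,'plug')
E
```

```text
key 149 327.4228187919463 185.83221476510067 ((328.3999938964844, 185.20001220703125), (13.416407585144043, 14.310833930969238), 26.56505012512207) c [ 538.4 -267.8] e [array([ 36.6, -17.5]), array([-16.1, -33.9])] mean [ 536.5 -265.1]
decoy 288 373.6423611111111 208.40972222222223 ((374.70770263671875, 209.26156616210938), (23.814666748046875, 17.612930297851562), 29.74488067626953) c [ 475.2 -404.4] e [array([ 44.3, -24.7]), array([-32.2, -59. ])] mean [ 477.5 -401.4]
holder 312 325.74679487179486 187.05128205128204 ((326.2500305175781, 186.75001525878906), (22.181255340576172, 21.366436004638672), 5.19442892074585) c [ 536.5 -266.5] e [array([61.6, -4.7]), array([ -4.2, -63.7])] mean [ 535.5 -265. ]
isol 337 178.78635014836794 200.6320474777448 ((178.85296630859375, 200.58824157714844), (21.828205108642578, 21.10059928894043), 14.03624439239502) c [481.6 138.2] e [array([ 54.8, -11.1]), array([-12.7, -57.1])] mean [481.5 138.3]
bcart 326 134.28220858895705 146.75460122699386 ((134.07717895507812, 146.60403442382812), (20.972335815429688, 20.7265682220459), 34.99201965332031) c [625.4 268.3] e [array([ 47.6, -29.8]), array([-31.9, -48.5])] mean [624.9 267.7]
charger 3402 176.68459729570841 172.45914168136392 ((166.32354736328125, 183.2058868408203), (110.83877563476562, 87.07028198242188), 14.03624439239502) c [531.1 182. ] e [array([236.2, -44.9]), array([ -68. , -302.1])] mean [560.4 154.5]
plug 527 327.2903225806452 230.9259962049336 ((327.2940673828125, 230.8235321044922), (16.56644630432129, 31.905746459960938), 85.60128784179688) c [ 410.4 -270.8] e [array([  9.4, -90.6]), array([-46.7,  -4. ])] mean [ 410.1 -270.8]
```

View pics/crop.png

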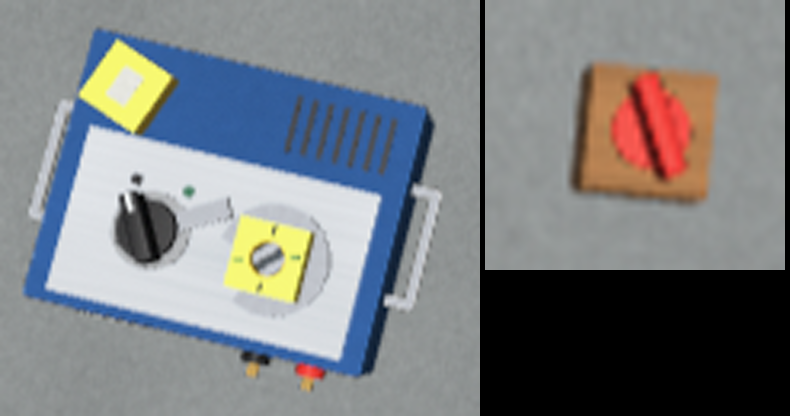

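The crop shows the key's grip leaning about 13° to the left (world yaw about +13°) and the charger's yaw at about -12°. The selector's white line is at its off dot. I'll move above the key and take a wrist view.

Emit:
apply_moves(series=[[[4.2,-1.95,0,0,0,0,1],[4.2,-1.95,0,0,0,0,1],[4.2,-1.95,0,0,0,0,1],[4.2,-1.95,0,0,0,0,1],[4.2,-1.95,0,0,0,0,1],[4.2,-1.95,0,0,0,0,1],[4.2,-1.95,0,0,0,0,1],[4.2,-1.95,0,0,0,0,1],[4.2,-1.95,0,0,0,0,1],[4.2,-1.95,0,0,0,0,1],[0,0,0,0,0,0,1]]])

```text
t: 1.2
ee_pos: [541.4, -263.9, 236.4]
orientation: [-3.096, -0.533, -0.002]
ft_force: [-0.5, 0.2, 0.3]
width: 88.0
```

```bash
python3 - <<'E'
from h import *
obs(); d=shot('wrist','w1'); print(d['cam_to_world'].round(3).tolist(),d['K'].tolist())
E
```

```text
{'t': 1.2, 'qpos': [-0.474, 0.39, 1.682, 0.001, 1.069, 0.756], 'qvel': [-0.074, -0.016, 0.035, -0.038, 0.005, -0.066], 'joint_torque': [1.953, -51.69, -27.58, 0.347, -0.057, 0.646], 'ee_pos': [541.403, -263.928, 236.421], 'orientation': [-3.096, -0.533, -0.002], 'ft_force': [-0.492, 0.247, 0.287], 'moment': [-0.034, 0.028, 0.036], 'width': 88.048}
[[ 0.943  0.334  0.001]
 [ 0.334 -0.943  0.001]
 [ 0.001 -0.    -1.   ]]
[[0.335, -0.906, -0.26, 612.635], [-0.942, -0.322, -0.092, -239.734], [-0.0, 0.276, -0.961, 384.889], [0.0, 0.0, 0.0, 1.0]] [[282.5440794304958, 0.0, 256.21039342913855], [0.0, 282.5440794304958, 189.46308758415827], [0.0, 0.0, 1.0]]
```

View pics/w1.png

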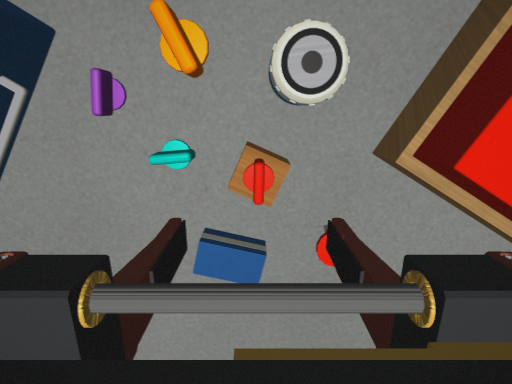

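The wrist view shows the key at about (259,181). Its grip top runs from (259,162) to (258,204), and the collar centre is near (258,178). I'll measure these.

```bash
python3 - <<'E'
from h import *
im=cv2.imread('pics/w1.png'); H,S,V=cv2.split(cv2.cvtColor(im,cv2.COLOR_BGR2HSV))
a=ray('w1',259,162,81);b=ray('w1',258.5,204,81);print(a,b,np.hypot(*(a-b)[:2]),(a+b)/2,np.degrees(np.arctan2(*(a-b)[1::-1])))
red=(((H<6)|(H>174))&(S>120)&(V>60)).astype(np.uint8); red[:,:230]=0;red[:,290:]=0;red[:150]=0;red[215:]=0
ys,xs=np.nonzero(red);print(xs.min(),xs.max(),ys.min(),ys.max())
for y in range(ys.min(),ys.max()+1,4): q=xs[ys==y];print(y,q.min(),q.max(),np.round(V[y,q.min():q.max()+1],0).tolist())
# brute-force: silhouette fit
from scipy.optimize import minimize
d=np.load('pics/w1.npz')
t=np.linspace(0,2*np.pi,40)
def sil(p):
    x,y,th=p; c,s=np.cos(th),np.sin(th); m=np.zeros((384*4,512*4),np.uint8)
    def poly(P):
        q=np.array([proj('w1',k) for k in P]); cv2.fillPoly(m,[cv2.convexHull(((q+.5)*4).astype(np.int32))],1)
    poly([[x+19*np.cos(a),y+19*np.sin(a),z] for a in t for z in(45,51)])
    poly([[x+c*u-s*v,y+s*u+c*v,z] for u in(-25,25) for v in(-6,6) for z in(51,81)])
    return cv2.resize(m.astype(np.float32),(512,384),interpolation=cv2.INTER_AREA)
f=lambda p:np.abs(sil(p)-red).sum()
r=minimize(f,[(a+b)[0]/2,(a+b)[1]/2,np.radians(15)],method='Nelder-Mead',options=dict(initial_simplex=[[536,-265,.25],[541,-265,.25],[536,-260,.25],[536,-265,.4]],maxiter=80))
print(r.x,np.degrees(r.x[2]),r.fun,red.sum())
E
```

```text
[ 560.88135574 -261.32445315   81.        ] [ 515.25043429 -277.07291364   81.        ] 48.272093387820206 [ 538.06589502 -269.1986834    81.        ] 19.040933846461677
243 273 159 204
159 256 261 [90, 83, 84, 82, 80, 83]
163 254 263 [105, 146, 177, 193, 195, 195, 192, 186, 163, 132]
167 248 269 [201, 227, 229, 229, 229, 216, 161, 205, 218, 228, 229, 229, 229, 225, 212, 183, 171, 225, 229, 228, 215, 154]
171 245 271 [197, 228, 229, 229, 229, 229, 229, 229, 215, 157, 205, 219, 228, 229, 229, 229, 224, 210, 184, 177, 229, 229, 229, 229, 229, 228, 219]
175 244 273 [222, 229, 229, 229, 229, 229, 229, 229, 227, 207, 157, 205, 220, 228, 229, 229, 228, 223, 209, 183, 177, 228, 229, 229, 229, 229, 230, 229, 226, 205]
179 243 273 [188, 229, 229, 229, 229, 229, 229, 229, 229, 226, 200, 164, 208, 221, 229, 229, 229, 227, 222, 204, 181, 181, 229, 229, 230, 229, 229, 229, 229, 229, 215]
183 245 272 [227, 229, 229, 229, 229, 229, 229, 224, 194, 172, 209, 222, 229, 229, 229, 228, 219, 201, 182, 193, 229, 229, 229, 229, 229, 229, 227, 208]
187 247 269 [206, 228, 229, 229, 229, 221, 180, 178, 211, 222, 229, 229, 230, 227, 218, 197, 178, 202, 228, 229, 229, 228, 221]
191 253 263 [169, 187, 212, 224, 229, 229, 229, 228, 216, 192, 166]
195 254 262 [192, 214, 225, 229, 229, 230, 226, 214, 186]
199 254 262 [197, 216, 225, 229, 230, 229, 226, 213, 182]
203 254 261 [162, 196, 212, 215, 215, 215, 213, 191]
[ 5.37391563e+02 -2.68816519e+02  3.29784623e-01] 18.895267070101912 115.4375 852
```

Emit:
apply_moves(series=[[[0,0,3.5,0,0,-0.5,1],[0,0,3.5,0,0,0,1],[0,0,3,0,0,0,1],[0,0,0,0,0,0,1],[0,0,0,0,0,0,1]]])

```text
t: 1.75
ee_pos: [537.4, -268.4, 136.7]
orientation: [-3.095, -0.537, 0.002]
ft_force: [0.2, -0.8, 1.0]
width: 87.8
```

Emit:
apply_moves(series=[[[0,0,2.5,0,0,0,1],[0,0,2.5,0,0,0,1],[0,0,1.7,0,0,0,1],[0,0,0,0,0,0,1],[0,0,0,0,0,0,0],[0,0,0,0,0,0,0],[0,0,0,0,0,0,0],[0,0,0,0,0,0,0],[0,0,0,0,0,0,0],[0,0,0,0,0,0,0],[0,0,0,0,0,0,0]]])

```text
t: 2.85
ee_pos: [538.2, -267.5, 69.7]
orientation: [-3.095, -0.539, 0.0]
ft_force: [0.6, -0.1, -0.2]
width: 35.5
```

```bash
python3 - <<'E'
from h import *
obs()
E
```

```text
{'t': 2.85, 'qpos': [-0.481, 0.616, 1.771, 0.0, 0.754, 0.745], 'qvel': [0.001, -0.001, 0.0, -0.0, -0.0, 0.0], 'joint_torque': [-0.004, -57.423, -19.254, 0.044, -0.038, 0.0], 'ee_pos': [538.241, -267.512, 69.683], 'orientation': [-3.095, -0.539, 0.0], 'ft_force': [0.566, -0.062, -0.161], 'moment': [0.001, -0.025, 0.001], 'width': 35.511}
[[ 0.941  0.338 -0.   ]
 [ 0.338 -0.941  0.   ]
 [-0.    -0.    -1.   ]]
```

Emit:
apply_moves(series=[[[0,0,0,0,0,0,0],[0,0,0,0,0,0,0],[0,0,0,0,0,0,0],[0,0,0,0,0,0,0],[0,0,0,0,0,0,0],[0,0,0,0,0,0,0]]])

```text
t: 3.45
ee_pos: [538.2, -267.5, 69.6]
orientation: [-3.095, -0.539, 0.0]
ft_force: [0.2, 0.6, -0.0]
width: 11.8
```

Emit:
apply_moves(series=[[[0,0,-1.5,0,0,0,0],[0,0,-3,0,0,0,0],[0,0,-3,0,0,0,0],[0,0,-3,0,0,-8,0],[0,0,-3,0,0,-8,0],[0,0,-2,0,0,-8,0],[0,0,-1,0,0,-8,0],[0,0,0,0,0,-8,0],[0,0,0,0,0,-8,0],[0,0,0,0,0,-8,0],[0,0,0,0,0,-8,0],[0,0,0,0,0,-8,0]]])

```text
t: 4.65
ee_pos: [538.1, -267.5, 235.8]
orientation: [2.18, 2.261, 0.0]
ft_force: [-0.2, 0.5, -0.8]
width: 11.8
```

Emit:
apply_moves(series=[[[0,0,0,0,0,-8,0],[0,0,0,0,0,-8,0],[0,0,0,0,0,-8,0],[0,0,0,0,0,-8,0],[0,0,0,0,0,-8,0],[0,0,0,0,0,-8,0],[0,0,0,0,0,0,0],[0,0,0,0,0,0,0]]])

```text
t: 5.45
ee_pos: [538.2, -267.6, 235.4]
orientation: [1.087, 2.947, -0.0]
ft_force: [-0.3, 0.1, -1.5]
width: 12.3
```

```bash
cat >> h.py <<'E'
def delta(p,yaw=None):
    o=ctrl.get_obs(); M=R.from_rotvec(o['orientation']).as_matrix(); d=M.T@(np.array(p)-o['ee_pos']); y=np.degrees(np.arctan2(M[1,0],M[0,0]))
    print('t',o['t'],'yaw',y.round(2),'tool d cm',(d/10).round(2),'turn',None if yaw is None else round((y-yaw+180)%360-180,2),'F',np.round(o['ft_force'],1),'w',round(float(o['width']),1),'zerr',M[2].round(4))
E
python3 - <<'E'
from h import *
delta([541,95,235]); obs()
E
```

```text
t 5.45 yaw 139.52 tool d cm [23.32 27.76  0.03] turn None F [-0.3  0.1 -1.5] w 12.3 zerr [-6.e-04  1.e-04 -1.e+00]
{'t': 5.45, 'qpos': [-0.481, 0.389, 1.686, -0.0, 1.066, -1.345], 'qvel': [0.0, 0.005, -0.002, -0.002, -0.004, -0.001], 'joint_torque': [-0.005, -52.513, -27.26, -0.001, 0.083, -0.174], 'ee_pos': [538.224, -267.562, 235.379], 'orientation': [1.087, 2.947, -0.0], 'ft_force': [-0.345, 0.138, -1.485], 'moment': [-0.035, -0.133, -0.008], 'width': 12.321}
[[-0.761  0.649  0.001]
 [ 0.649  0.761 -0.   ]
 [-0.001  0.    -1.   ]]
```

Emit:
apply_moves(series=[[[2.33,2.78,0,0,0,0,0],[2.33,2.78,0,0,0,0,0],[2.33,2.78,0,0,0,0,0],[2.33,2.78,0,0,0,0,0],[2.33,2.78,0,0,0,0,0],[2.33,2.78,0,0,0,0,0],[2.33,2.78,0,0,0,0,0],[2.33,2.78,0,0,0,0,0],[2.33,2.78,0,0,0,0,0],[2.33,2.78,0,0,0,0,0],[0,0,0,0,0,0,0],[0,0,0,0,0,0,0]]])

```text
t: 6.65
ee_pos: [540.0, 95.7, 234.9]
orientation: [1.081, 2.949, -0.0]
ft_force: [-0.3, -0.4, -0.5]
width: 11.6
```

```bash
python3 - <<'E'
from h import *
d=shot('wrist','w2'); delta([481.5,138,235])
im=d['img']
cv2.imwrite('pics/w2b.png',cv2.resize(im,None,fx=1.5,fy=1.5,interpolation=cv2.INTER_CUBIC))
E
```

```text
t 6.7 yaw 139.68 tool d cm [ 7.24 -0.5  -0.02] turn None F [ 0.7  0.4 -1.3] w 11.7 zerr [-2.e-04 -3.e-04 -1.e+00]
```

View pics/w2b.png

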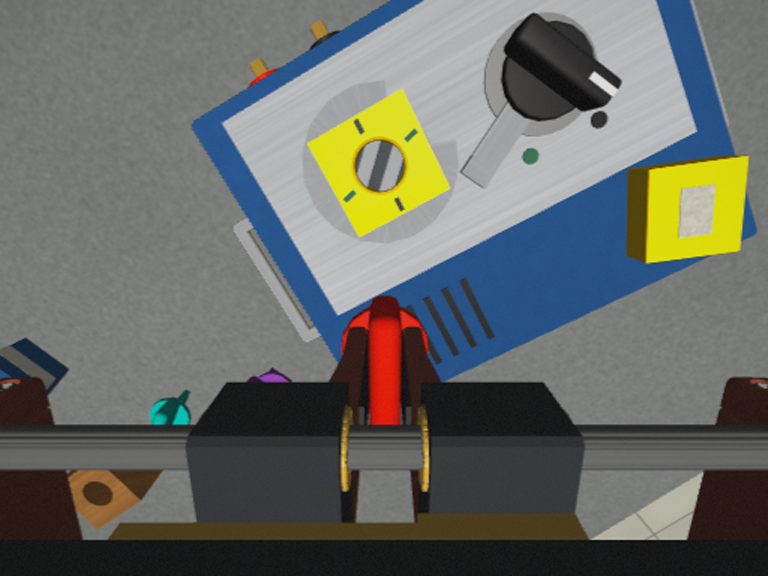

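The wrist view shows the isolator hole at about (380,165) in 1.5x pixels. The drive's slot is a dark stripe from about (373,187) to (387,146), and black marks sit at (360,126) and (399,204). The selector's white line is at (604,84) by the black dot. I'll measure these.

```bash
python3 - <<'E'
from h import *
im=cv2.imread('pics/w2.png'); H,S,V=cv2.split(cv2.cvtColor(im,cv2.COLOR_BGR2HSV))
yel=((H>22)&(H<34)&(S>130)&(V>150)).astype(np.uint8); yel[:,:190]=0; yel[:,310:]=0; yel[170:]=0
c=max(cv2.findContours(yel,cv2.RETR_EXTERNAL,cv2.CHAIN_APPROX_NONE)[0],key=cv2.contourArea)
P=np.array([ray('w2',*p[0],134)[:2] for p in c],np.float32); r=cv2.minAreaRect(P); print('block',r)
m=np.zeros_like(yel); cv2.drawContours(m,[c],-1,1,-1); hole=(m&(1-yel)); n,l,s,ce=cv2.connectedComponentsWithStats(hole); 
i=1+np.argmax(s[1:,4])
hc=cv2.findContours((l==i).astype(np.uint8),cv2.RETR_EXTERNAL,cv2.CHAIN_APPROX_NONE)[0][0]
P=np.array([ray('w2',*p[0],134)[:2] for p in hc],np.float32); print('hole',cv2.minEnclosingCircle(P),cv2.fitEllipse(P))
for (a,b) in [((360,126),(399,204)),((411,134),(350,196))]:
    A,B=[ray('w2',p[0]/1.5-.17,p[1]/1.5-.17,134) for p in(a,b)]; print('mark',np.degrees(np.arctan2(*(A-B)[1::-1])),(A+B)/2)
ch=lambda z:None
g=im[90:131,232:275].mean(2)
# slot: dark grey pixels inside hole, PCA in world at z=118
ys,xs=np.nonzero(l==i)
C=np.array([256-3,110]);cx,cy=xs.mean(),ys.mean();print(cx,cy)
for y in range(int(cy)-14,int(cy)+15,2): print(y,im[y,int(cx)-14:int(cx)+16].mean(1).astype(int).tolist())
E
```

```text
block ((481.56927490234375, 140.05746459960938), (59.86402130126953, 59.99056625366211), 77.89756774902344)
hole ((481.57763671875, 140.04212951660156), 14.345827102661133) ((481.59820556640625, 140.1634979248047), (27.659305572509766, 28.0694637298584), 48.34198760986328)
mark 167.0708864833503 [481.89475591 140.37688907 134.        ]
mark 94.06686283532187 [481.72239345 140.46906226 134.        ]
252.72402597402598 110.08441558441558
96 [162, 157, 140, 131, 121, 105, 135, 170, 170, 169, 169, 170, 170, 170, 154, 94, 83, 84, 86, 85, 84, 85, 81, 79, 99, 107, 130, 135, 149, 161]
98 [144, 132, 118, 68, 95, 151, 170, 170, 170, 170, 169, 170, 170, 162, 129, 81, 81, 85, 85, 84, 85, 84, 91, 130, 171, 164, 137, 112, 130, 137]
100 [127, 100, 61, 85, 131, 170, 171, 171, 171, 170, 170, 170, 169, 155, 96, 84, 82, 82, 83, 85, 85, 85, 109, 155, 170, 169, 171, 158, 122, 122]
102 [85, 68, 79, 111, 162, 171, 171, 171, 171, 170, 170, 172, 162, 131, 84, 84, 84, 83, 83, 84, 84, 95, 133, 171, 171, 171, 169, 170, 165, 141]
104 [67, 79, 92, 132, 172, 172, 171, 171, 171, 171, 171, 170, 152, 86, 83, 85, 85, 
[... 817 characters left out ...]
71, 172, 172, 172, 162, 124, 82, 83, 84, 85, 85, 84, 85, 109, 156, 171, 173, 171, 171, 172, 172, 171, 164, 135, 86, 82]
118 [120, 149, 171, 172, 172, 172, 172, 169, 147, 81, 83, 83, 83, 85, 85, 86, 92, 133, 171, 171, 172, 170, 171, 171, 169, 171, 155, 95, 81, 72]
120 [130, 110, 135, 172, 171, 172, 171, 154, 94, 81, 82, 82, 82, 84, 83, 85, 112, 159, 171, 172, 172, 172, 172, 171, 172, 160, 118, 79, 79, 113]
122 [144, 138, 122, 109, 157, 171, 164, 131, 82, 82, 81, 83, 82, 83, 82, 97, 136, 172, 172, 172, 172, 172, 173, 172, 167, 138, 74, 99, 137, 140]
124 [161, 151, 143, 137, 120, 106, 118, 93, 82, 83, 82, 82, 82, 83, 83, 121, 172, 172, 171, 172, 172, 173, 171, 157, 114, 109, 137, 139, 147, 160]
```

```bash
python3 - <<'E'
from h import *
im=cv2.imread('pics/w2.png').mean(2); L=[];Rr=[]
for y in range(99,122):
    r=im[y,238:270]; k=np.where(r[6:26]<110)[0]+6
    a,b=k.min(),k.max(); L.append((238+a-1+(r[a-1]-127)/(r[a-1]-r[a]),y)); Rr.append((238+b+(127-r[b])/(r[b+1]-r[b]),y))
for z in(116,124):
  for q in(L,Rr):
    P=np.array([ray('w2',*p,z)[:2] for p in q]); c=P.mean(0); v=np.linalg.svd(P-c)[2][0]; print(z,c.round(2),np.degrees(np.arctan2(v[1],v[0])).round(2))
delta([481.6,140.1,190],139)
E
```

```text
116 [478.91 137.2 ] -57.58
116 [484.05 143.28] -57.72
124 [479.  137.4] -57.58
124 [483.99 143.29] -57.72
t 6.7 yaw 139.68 tool d cm [ 7.37 -0.33  4.48] turn 0.68 F [ 0.7  0.4 -1.3] w 11.7 zerr [-2.e-04 -3.e-04 -1.e+00]
```

```bash
python3 - <<'E'
from h import *
im=cv2.imread('pics/w2.png'); H,S,V=cv2.split(cv2.cvtColor(im,cv2.COLOR_BGR2HSV))
red=(((H<6)|(H>174))&(S>120)&(V>60)).astype(np.uint8); w=(slice(190,232),slice(215,300))
y=np.radians(139.68); ex=np.array([np.cos(y),np.sin(y)]); ey=np.array([np.sin(y),-np.cos(y)])
t=np.linspace(0,2*np.pi,60); o=np.array([540.0,95.7]); z0=234.9-24.6
def sil(a,b,dz):
    m=np.zeros((1536,2048),np.uint8)
    def poly(P):
        q=np.array([proj('w2',[*(o+ex*(u+a)+ey*(v+b)),z0+dz+z]) for u,v,z in P]); cv2.fillPoly(m,[cv2.convexHull(((q+.5)*4).astype(np.int32))],1)
    poly([(19*np.cos(k),19*np.sin(k),z) for k in t for z in(0,6)]); poly([(u,v,z) for u in(-25,25) for v in(-6,6) for z in(6,36)])
    return cv2.resize(m.astype(np.float32),(512,384),interpolation=cv2.INTER_AREA)
best=sorted([(np.abs(sil(a,b,dz)-red)[190:222,215:300].sum(),a,b,dz) for a in np.arange(-4,4.1,.5) for b in(-1,-.5,0,.5,1) for dz in(-2,0,2)])
print(*best[:8],sep='\n')
E
```

```text
(np.float32(131.875), np.float64(-2.5), -1, 2)
(np.float32(133.0), np.float64(-3.0), -1, 0)
(np.float32(134.5625), np.float64(-3.5), -1, -2)
(np.float32(134.9375), np.float64(-4.0), -1, -2)
(np.float32(135.25), np.float64(-3.0), -0.5, 0)
(np.float32(137.0625), np.float64(-2.5), -0.5, 2)
(np.float32(137.3125), np.float64(-3.5), -0.5, -2)
(np.float32(140.4375), np.float64(-4.0), -0.5, -2)
```

Emit:
apply_moves(series=[[[2.5,-0.1,0,0,0,0,0],[2.5,-0.1,0,0,0,0,0],[2.52,-0.14,0,0,0,0,0],[0,0,0,0,0,6,0],[0,0,0,0,0,6,0],[0,0,1.5,0,0,5.3,0],[0,0,2,0,0,0,0],[0,0,0.9,0,0,0,0],[0,0,0,0,0,0,0],[0,0,0,0,0,0,0],[0,0,0,0,0,0,0]]])

```text
t: 7.8
ee_pos: [481.1, 141.0, 191.5]
orientation: [1.513, 2.752, 0.001]
ft_force: [0.3, 0.7, -1.4]
width: 11.9
```

```bash
python3 - <<'E'
from h import *
d=shot('side','s1'); delta([480.5,141.8,190],122.35)
c=proj('s1',[481.6,140.1,150]); print(c, proj('s1',[481.6,140.1,134]))
x,y=int(c[0])-50,int(c[1])-50
cv2.imwrite('pics/s1c.png',cv2.resize(d['img'][y:y+90,x:x+100],None,fx=6,fy=6,interpolation=cv2.INTER_CUBIC)); print(x,y)
E
```

```text
t 7.85 yaw 122.42 tool d cm [ 0.09 -0.02  0.15] turn 0.07 F [ 0.1 -0.5 -1.4] w 12.0 zerr [-5.0e-04  1.3e-03 -1.0e+00]
[250.66920136 261.1744839 ] [250.66779893 267.9883324 ]
200 211
```

View pics/s1c.png

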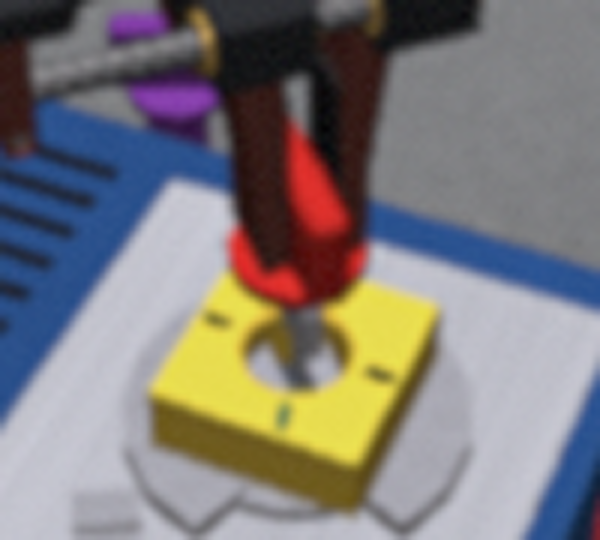

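The side view shows the key just over the hole. The collar spans columns 229–368 and the hole 243–352 (6x), so it is centred sideways. I'll check depth numerically.

```bash
python3 - <<'E'
from h import *
t=np.linspace(0,2*np.pi,90)
b=lambda X:((np.array(X)-[200,211]+.5)*6).round(0)
def ext(x,y,r,z):
    q=np.array([b(proj('s1',[x+r*np.cos(k),y+r*np.sin(k),z])) for k in t]); return q.min(0),q.max(0)
print('hole',ext(481.6,140.1,14.5,134))
for dx,dy in((0,0),(0,3),(3,0)): print('collar low',ext(481.6+dx,140.1+dy,19,166.9),'mid+6',ext(481.6+dx,140.1+dy,19,172.9))
E
```

```text
hole (array([253., 305.]), array([361., 386.]))
collar low (array([235., 208.]), array([379., 314.])) mid+6 (array([234., 192.]), array([380., 297.]))
collar low (array([232., 216.]), array([377., 322.])) mid+6 (array([232., 200.]), array([378., 306.]))
collar low (array([223., 206.]), array([368., 312.])) mid+6 (array([223., 190.]), array([369., 296.]))
```

```bash
python3 - <<'E'
from h import *
im=cv2.imread('pics/s1.png').astype(int)
t=np.linspace(0,2*np.pi,720)
q=np.array([proj('s1',[481.1+19*np.cos(k),141+19*np.sin(k),166.9]) for k in t])
for c in range(238,264,2):
    col=im[240:285,c]; rd=np.where((col[:,2]>70)&(col[:,2]>2.2*col[:,1]))[0]+240
    s=q[np.abs(q[:,0]-(c+1.4))<.4]; print(c,rd.min() if len(rd) else None,rd.max() if len(rd) else None,'pred low',s[:,1].max().round(1) if len(s) else None)
for r in range(256,280): print(r,[tuple(im[r,c]) and '%d/%d/%d'%tuple(im[r,c]) for c in range(246,256)])
E
```

```text
238 None None pred low 258.0
240 249 257 pred low 260.3
242 252 259 pred low 261.6
244 255 260 pred low 262.4
246 255 260 pred low 263.0
248 240 261 pred low 263.2
250 240 261 pred low 263.3
252 240 260 pred low 263.1
254 240 260 pred low 262.7
256 242 259 pred low 262.0
258 246 257 pred low 260.9
260 252 254 pred low 259.2
262 None None pred low None
256 ['35/40/176', '36/40/187', '32/34/168', '24/26/124', '13/15/87', '13/16/83', '21/21/91', '14/18/92', '11/14/92', '14/14/89']
257 ['43/47/216', '46/48/221', '41/45/205', '29/32/165', '21/25/112', '16/20/86', '17/19/89', '18/21/92', '14/12/90', '10/13/88']
258 ['41/46/224', '44/49/226', '45/50/222', '35/40/193', '28/28/139', '20/21/95', '17/17/88', '13/16/89', '17/18/90', '17/17/88']
259 ['40/43/206', '42/46/213', '44/48/217', '40/44/202', '31/34/157', '22/22/108', '16/18/90', '10/15/87', '19/20/87', '10/14/84']
260 ['34/39/160', '33/35/171', '40/43/188', '37/42/183', '28/32/150', '19/20/107', '22/22/89', '24/27/89', '20/39/92', '20/52/97']
261 ['25/60/121', '30/37/119', '30/33/129', '32/34/132', '35/31/117', '39/38/97', '47/47/92', '
[... 1864 characters left out ...]
 '108/130/134', '85/110/115', '77/108/113', '85/119/125', '116/148/156', '142/185/194', '133/200/214', '112/207/224']
276 ['115/204/218', '111/189/204', '93/173/185', '82/166/178', '76/166/179', '75/171/185', '87/184/200', '101/208/224', '91/216/229', '81/220/231']
277 ['82/208/223', '82/199/210', '82/202/215', '80/209/226', '76/209/227', '77/212/228', '77/215/229', '80/221/232', '77/221/233', '77/221/233']
278 ['80/195/200', '80/177/176', '77/192/200', '78/217/230', '78/224/234', '79/223/234', '79/223/233', '79/222/233', '80/222/233', '78/220/232']
279 ['82/175/173', '82/153/139', '79/179/182', '76/211/226', '79/223/234', '80/223/234', '78/220/231', '79/221/232', '80/221/232', '79/221/232']
```

```bash
python3 - <<'E'
from h import *
y=np.radians(122.4); ex=np.array([np.cos(y),np.sin(y),0]); ey=np.array([np.sin(y),-np.cos(y),0]); T=np.array([481.1,141,191.5])
b=lambda X:((np.array(X)-[200,211]+.5)*6).round(0)
for n,p in dict(tipL_in_front=(10,6,-14),tipL_in_back=(-10,6,-14),tipR_in_front=(10,-6,-14),tipR_in_back=(-10,-6,-14),gripfrontTopR=(25,-6,11.4),gripfrontTopL=(25,6,11.4),gripfrontBotR=(25,-6,-18.6),gripbackTop=(-25,6,11.4)).items():
    print(n,b(proj('s1',T+ex*p[0]+ey*p[1]+[0,0,p[2]])))
im=cv2.imread('pics/s1.png')
cv2.imwrite('pics/s1d.png',cv2.resize(im[235:285,225:275],None,fx=12,fy=12,interpolation=cv2.INTER_LANCZOS4))
E
```

```text
tipL_in_front [300. 266.]
tipL_in_back [273. 214.]
tipR_in_front [344. 254.]
tipR_in_back [316. 202.]
gripfrontTopR [367. 223.]
gripfrontTopL [322. 235.]
gripfrontBotR [365. 307.]
gripbackTop [253. 105.]
```

View pics/s1d.png

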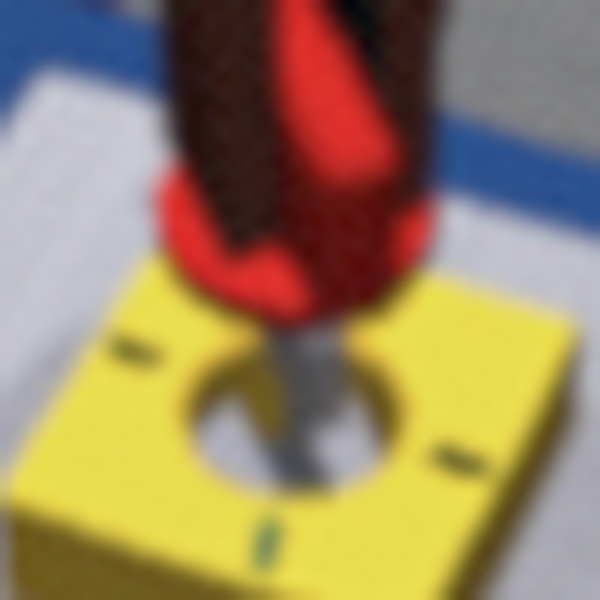

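The zoomed side view shows the key sitting about 2–3 mm behind along tool -x (blade corner at about (335,425), collar bottom at (290,322)), while the yaw and sideways position fit. I'll shift it +2.5 mm and feel down slowly.

Emit:
apply_moves(series=[[[0.25,0,0,0,0,0,0],[0,0,0.3,0,0,0,0],[0,0,0.3,0,0,0,0],[0,0,0.3,0,0,0,0],[0,0,0.2,0,0,0,0],[0,0,0,0,0,0,0],[0,0,0,0,0,0,0]]])

```text
t: 8.55
ee_pos: [479.1, 143.2, 179.5]
orientation: [-1.512, -2.753, 0.0]
ft_force: [0.2, -0.2, -1.6]
width: 11.7
```

```bash
python3 - <<'E'
from h import *
delta([480.1,142.7,170],122.35); print(ctrl.get_obs()['moment'],ctrl.get_obs()['ee_pos'])
E
```

```text
t 8.55 yaw 122.44 tool d cm [-0.1   0.05  0.95] turn 0.09 F [ 0.2 -0.2 -1.6] w 11.7 zerr [ 1.e-04 -3.e-04 -1.e+00]
[-2.71519449e-02 -1.91873680e-01 -4.88620783e-05] [479.13460322 143.24557105 179.54354975]
```

Emit:
apply_moves(series=[[[0,0.03,0.1,0,0,0,0],[0,0,0.1,0,0,0,0],[0,0,0.1,0,0,0,0],[0,0,0.1,0,0,0,0],[0,0,0,0,0,0,0]]])

```text
t: 9.05
ee_pos: [479.4, 143.4, 175.5]
orientation: [-1.512, -2.753, 0.0]
ft_force: [0.6, 0.3, -1.1]
width: 11.9
```

Emit:
apply_moves(series=[[[0,0,0.1,0,0,0,0],[0,0,0.1,0,0,0,0],[0,0,0.1,0,0,0,0],[0,0,0,0,0,0,0]]])

```text
t: 9.45
ee_pos: [479.4, 143.4, 172.5]
orientation: [-1.512, -2.753, 0.0]
ft_force: [-0.3, 0.6, -0.6]
width: 11.8
```

Emit:
apply_moves(series=[[[0,0,0.1,0,0,0,0],[0,0,0.1,0,0,0,0],[0,0,0.1,0,0,0,0],[0,0,0,0,0,0,0]]])

```text
t: 9.85
ee_pos: [479.4, 143.4, 169.5]
orientation: [-1.512, -2.753, 0.0]
ft_force: [-0.2, -0.1, -0.3]
width: 11.5
```

Emit:
apply_moves(series=[[[0,0,0.1,0,0,0,0],[0,0,0.1,0,0,0,0],[0,0,0,0,0,0,0]]])

```text
t: 10.15
ee_pos: [479.4, 143.4, 167.6]
orientation: [-1.512, -2.753, 0.0]
ft_force: [-0.1, -0.4, -1.0]
width: 12.1
```

Emit:
apply_moves(series=[[[0,0,0.1,0,0,0,0],[0,0,0.1,0,0,0,0],[0,0,0,0,0,0,0]]])

```text
t: 10.45
ee_pos: [479.4, 143.4, 165.6]
orientation: [-1.512, -2.754, 0.0]
ft_force: [0.1, -0.1, 0.4]
width: 11.6
```

```bash
python3 - <<'E'
from h import *
obs()
E
```

```text
{'t': 10.45, 'qpos': [0.267, 0.345, 1.955, -0.0, 0.841, -0.299], 'qvel': [-0.0, -0.002, -0.001, -0.002, 0.004, 0.0], 'joint_torque': [0.136, -44.336, -21.723, 0.116, 0.083, -0.0], 'ee_pos': [479.406, 143.434, 165.552], 'orientation': [-1.512, -2.754, 0.0], 'ft_force': [0.086, -0.079, 0.37], 'moment': [-0.065, -0.162, -0.023], 'width': 11.621}
[[-0.536  0.844 -0.   ]
 [ 0.844  0.536 -0.   ]
 [ 0.    -0.    -1.   ]]
```

Emit:
apply_moves(series=[[[0,0,0.1,0,0,0,0],[0,0,0,0,0,0,0]]])

```text
t: 10.65
ee_pos: [479.5, 143.4, 164.6]
orientation: [1.512, 2.753, 0.0]
ft_force: [0.0, -0.4, -1.0]
width: 11.8
```

Emit:
apply_moves(series=[[[0,0,0.1,0,0,0,0],[0,0,0,0,0,0,0]]])

```text
t: 10.85
ee_pos: [479.7, 143.4, 163.7]
orientation: [1.512, 2.753, 0.0]
ft_force: [0.5, -1.6, -0.0]
width: 12.1
```

Emit:
apply_moves(series=[[[-0.02,0,0.1,0,0,0,0],[0,0,0,0,0,0,0]]])

```text
t: 11.05
ee_pos: [479.8, 143.2, 162.7]
orientation: [1.512, 2.753, 0.0]
ft_force: [1.2, -0.7, -1.0]
width: 11.9
```

Emit:
apply_moves(series=[[[0,0,0.1,0,0,0,0],[0,0,0,0,0,0,0]]])

```text
t: 11.25
ee_pos: [479.8, 143.2, 161.7]
orientation: [1.512, 2.753, 0.0]
ft_force: [2.5, -1.1, -1.3]
width: 11.7
```

```bash
python3 - <<'E'
from h import *
obs()
E
```

```text
{'t': 11.25, 'qpos': [0.266, 0.352, 1.957, -0.0, 0.832, -0.3], 'qvel': [-0.0, -0.001, -0.0, -0.001, 0.002, 0.0], 'joint_torque': [0.913, -44.125, -20.269, 0.471, 0.617, -0.002], 'ee_pos': [479.833, 143.236, 161.667], 'orientation': [1.512, 2.753, 0.0], 'ft_force': [2.524, -1.112, -1.293], 'moment': [-0.249, -0.593, 0.011], 'width': 11.689}
[[-0.536  0.844  0.001]
 [ 0.844  0.536 -0.   ]
 [-0.     0.    -1.   ]]
```

Emit:
apply_moves(series=[[[-0.05,0,0,0,0,0,0],[0,0,0.1,0,0,0,0],[0,0,0,0,0,0,0]]])

```text
t: 11.55
ee_pos: [479.8, 142.9, 160.6]
orientation: [-1.513, -2.753, 0.0]
ft_force: [1.6, -0.7, -0.6]
width: 12.0
```

Emit:
apply_moves(series=[[[0,0,0.1,0,0,0,0],[0,0,0,0,0,0,0]]])

```text
t: 11.75
ee_pos: [479.8, 142.9, 159.6]
orientation: [-1.512, -2.754, -0.0]
ft_force: [1.1, -0.8, -1.9]
width: 11.7
```

```bash
python3 - <<'E'
from h import *
obs()
E
```

```text
{'t': 11.75, 'qpos': [0.266, 0.355, 1.959, 0.0, 0.828, -0.301], 'qvel': [-0.001, -0.001, 0.001, -0.002, 0.002, -0.0], 'joint_torque': [0.405, -44.299, -20.468, 0.233, 0.468, -0.001], 'ee_pos': [479.798, 142.863, 159.595], 'orientation': [-1.512, -2.754, -0.0], 'ft_force': [1.052, -0.831, -1.873], 'moment': [-0.107, -0.432, -0.017], 'width': 11.674}
[[-0.536  0.844 -0.   ]
 [ 0.844  0.536  0.   ]
 [ 0.     0.    -1.   ]]
```

Expected home is at about TCP z 158.6. I'll go down until the collar contacts.

Emit:
apply_moves(series=[[[-0.02,0,0.1,0,0,0,0],[0,0,0,0,0,0,0]]])

```text
t: 11.95
ee_pos: [479.8, 142.7, 158.6]
orientation: [-1.512, -2.753, 0.0]
ft_force: [1.5, 0.8, -1.4]
width: 12.0
```

Emit:
apply_moves(series=[[[0,0,0.05,0,0,0,0],[0,0,0,0,0,0,0]]])

```text
t: 12.15
ee_pos: [479.8, 142.7, 158.5]
orientation: [-1.512, -2.753, 0.0]
ft_force: [-0.4, -0.5, 4.6]
width: 11.9
```

The collar is home: contact of about +6 N at z 158.5, as predicted from the grasp. Now I'll turn it clockwise about the hole axis, which lies 3.2 mm along tool -x, watching the moment.

Emit:
apply_moves(series=[[[0,0.017,0,0,0,3,0],[0,0.017,0,0,0,3,0],[0,0.017,0,0,0,3,0],[0,0.017,0,0,0,3,0],[0,0,0,0,0,0,0]]])

```text
t: 12.65
ee_pos: [480.8, 143.1, 158.5]
orientation: [1.792, 2.58, 0.001]
ft_force: [1.0, -0.1, 4.4]
width: 11.7
```

```bash
python3 - <<'E'
from h import *
delta([480,142,158.5],98); o=ctrl.get_obs();print(o['ee_pos'],o['moment'])
E
```

```text
t 12.65 yaw 110.42 tool d cm [-0.07 -0.11  0.  ] turn 12.42 F [ 1.  -0.1  4.4] w 11.7 zerr [-1.e-04  7.e-04 -1.e+00]
[480.82313033 143.08103784 158.53658822] [-0.10095721 -0.23908506  0.01253894]
```

Emit:
apply_moves(series=[[[0,0.017,0,0,0,3,0],[0,0.017,0,0,0,3,0],[0,0.017,0,0,0,3,0],[0,0,0,0,0,0,0]]])

```text
t: 13.05
ee_pos: [481.1, 143.2, 158.5]
orientation: [1.988, 2.432, 0.001]
ft_force: [0.8, -0.1, 4.9]
width: 11.8
```

```bash
python3 - <<'E'
from h import *
delta([480,142,158.5],98); o=ctrl.get_obs();print(o['ee_pos'],o['moment'])
E
```

```text
t 13.05 yaw 101.46 tool d cm [-0.1  -0.14  0.  ] turn 3.46 F [ 0.8 -0.1  4.9] w 11.8 zerr [ 1.e-04  4.e-04 -1.e+00]
[481.13619771 143.21616136 158.53465987] [-0.12414766 -0.0335341   0.0203704 ]
```

Emit:
apply_moves(series=[[[0,0.008,0,0,0,1.5,0],[0,0.008,0,0,0,1.5,0],[0,0,0,0,0,0,0]]])

```text
t: 13.35
ee_pos: [481.3, 143.2, 158.6]
orientation: [2.05, 2.38, 0.0]
ft_force: [-0.7, -1.4, 5.4]
width: 11.9
```

```bash
python3 - <<'E'
from h import *
delta([480,142,158.5],98); o=ctrl.get_obs();print(o['ee_pos'],o['moment'])
E
```

```text
t 13.35 yaw 98.52 tool d cm [-0.1  -0.14  0.01] turn 0.52 F [-0.7 -1.4  5.4] w 11.9 zerr [ 1.e-04  3.e-04 -1.e+00]
[481.27507861 143.24224036 158.57360174] [-0.13122642 -0.02779775  0.00305841]
```

Emit:
apply_moves(series=[[[0,0.008,0,0,0,1.5,0],[0,0.008,0,0,0,1.5,0]]])

```text
t: 13.55
ee_pos: [481.4, 143.3, 158.5]
orientation: [2.112, 2.326, 0.0]
ft_force: [0.2, -1.1, 6.0]
width: 11.8
```

```bash
python3 - <<'E'
from h import *
delta([480,142,158.5],98); o=ctrl.get_obs();print(o['ee_pos'],o['moment'])
E
```

```text
t 13.55 yaw 95.51 tool d cm [-0.11 -0.15  0.  ] turn -2.49 F [ 0.2 -1.1  6. ] w 11.8 zerr [ 0.e+00  2.e-04 -1.e+00]
[481.37318379 143.26229245 158.54229104] [-0.11956048 -0.03667884  0.11512626]
```

Emit:
apply_moves(series=[[[0,0.006,0,0,0,1,0],[0,0,0,0,0,0,0]]])

```text
t: 13.75
ee_pos: [481.4, 143.3, 158.6]
orientation: [2.132, 2.307, 0.0]
ft_force: [-0.6, -0.2, 5.7]
width: 12.0
```

```bash
python3 - <<'E'
from h import *
delta([480,142,158.5],98); o=ctrl.get_obs();print(o['ee_pos'],o['moment'])
E
```

```text
t 13.75 yaw 94.53 tool d cm [-0.11 -0.15  0.01] turn -3.47 F [-0.6 -0.2  5.7] w 12.0 zerr [ 1.e-04  2.e-04 -1.e+00]
[481.4407643  143.25190162 158.55632877] [-0.1668735  -0.00284739  0.06684782]
```

Emit:
apply_moves(series=[[[0,0.006,0,0,0,1,0],[0,0,0,0,0,0,0]]])

```text
t: 13.95
ee_pos: [481.5, 143.3, 158.6]
orientation: [2.152, 2.289, 0.0]
ft_force: [-0.4, -0.7, 6.1]
width: 12.1
```

```bash
python3 - <<'E'
from h import *
delta([480,142,158.5],98); o=ctrl.get_obs();print(o['ee_pos'],o['moment'])
E
```

```text
t 13.95 yaw 93.54 tool d cm [-0.12 -0.16  0.01] turn -4.46 F [-0.4 -0.7  6.1] w 12.1 zerr [ 1.e-04  2.e-04 -1.e+00]
[481.47614871 143.26081946 158.55931484] [-0.11661022 -0.02485363  0.07073405]
```

Emit:
apply_moves(series=[[[0,0.006,0,0,0,1,0],[0,0,0,0,0,0,0]]])

```text
t: 14.15
ee_pos: [481.5, 143.3, 158.5]
orientation: [2.172, 2.27, 0.0]
ft_force: [-0.7, -1.6, 5.9]
width: 11.9
```

```bash
python3 - <<'E'
from h import *
delta([480,142,158.5],98); o=ctrl.get_obs();print(o['ee_pos'],o['moment'])
E
```

```text
t 14.15 yaw 92.53 tool d cm [-0.12 -0.16  0.  ] turn -5.47 F [-0.7 -1.6  5.9] w 11.9 zerr [ 1.e-04  1.e-04 -1.e+00]
[481.52105224 143.25776164 158.5396735 ] [-0.16843673  0.01384521  0.06206012]
```

Emit:
apply_moves(series=[[[0,0.006,0,0,0,1,0],[0,0,0,0,0,0,0]]])

```text
t: 14.35
ee_pos: [481.5, 143.3, 158.5]
orientation: [2.191, 2.251, 0.0]
ft_force: [-1.5, -0.8, 6.6]
width: 12.0
```

```bash
python3 - <<'E'
from h import *
delta([480,142,158.5],98); o=ctrl.get_obs();print(o['ee_pos'],o['moment'])
E
```

```text
t 14.35 yaw 91.55 tool d cm [-0.12 -0.16  0.  ] turn -6.45 F [-1.5 -0.8  6.6] w 12.0 zerr [ 0.  0. -1.]
[481.5274194  143.2825392  158.53725482] [-0.09516798  0.06656315  0.16245707]
```

Emit:
apply_moves(series=[[[0,0.003,0,0,0,0.5,0],[0,0,0,0,0,0,0]]])

```text
t: 14.55
ee_pos: [481.5, 143.3, 158.5]
orientation: [2.201, 2.242, -0.0]
ft_force: [-1.5, -0.6, 6.0]
width: 11.9
```

```bash
python3 - <<'E'
from h import *
delta([480,142,158.5],98); o=ctrl.get_obs();print(o['ee_pos'],o['moment'])
E
```

```text
t 14.55 yaw 91.07 tool d cm [-0.12 -0.16  0.  ] turn -6.93 F [-1.5 -0.6  6. ] w 11.9 zerr [-0. -0. -1.]
[481.54051794 143.25780308 158.5248684 ] [-0.07654976  0.08160492  0.22747568]
```

The stop is reached: the moment climbs 0.065 N·m per 0.5° at a key angle of about 76°. I'll back off the strain, release, and rise.

Emit:
apply_moves(series=[[[0,-0.006,-0.02,0,0,-1,0],[0,0,0,0,0,0,0],[0,0,0,0,0,0,0.3],[0,0,0,0,0,0,0.3],[0,0,0,0,0,0,0.3],[0,0,0,0,0,0,0.3],[0,0,-1.5,0,0,0,0.3],[0,0,-2.5,0,0,0,0.6],[0,0,-2.5,0,0,0,0.6],[0,0,-1.5,0,0,0,0.6],[0,0,0,0,0,0,0.6],[0,0,0,0,0,0,0.6]]])

```text
t: 15.75
ee_pos: [481.3, 143.1, 238.0]
orientation: [2.184, 2.259, 0.0]
ft_force: [-0.4, -0.7, -0.2]
width: 53.0
```

```bash
python3 - <<'E'
from h import *
d=shot('wrist','w3'); delta([504.7,247.7,238],197.9)
print(proj('w3',[504.7,247.7,146]),proj('w3',[481.6,140.1,134]))
cv2.imwrite('pics/w3b.png',cv2.resize(d['img'],None,fx=1.5,fy=1.5,interpolation=cv2.INTER_CUBIC))
E
```

```text
t 15.8 yaw 91.94 tool d cm [10.38  2.73 -0.06] turn -105.96 F [ 0.5 -0.1 -0.3] w 52.9 zerr [-3.0e-04 -1.2e-03 -1.0e+00]
[290.42092152  69.94065624] [256.4260214  194.71106147]
```

View pics/w3b.png

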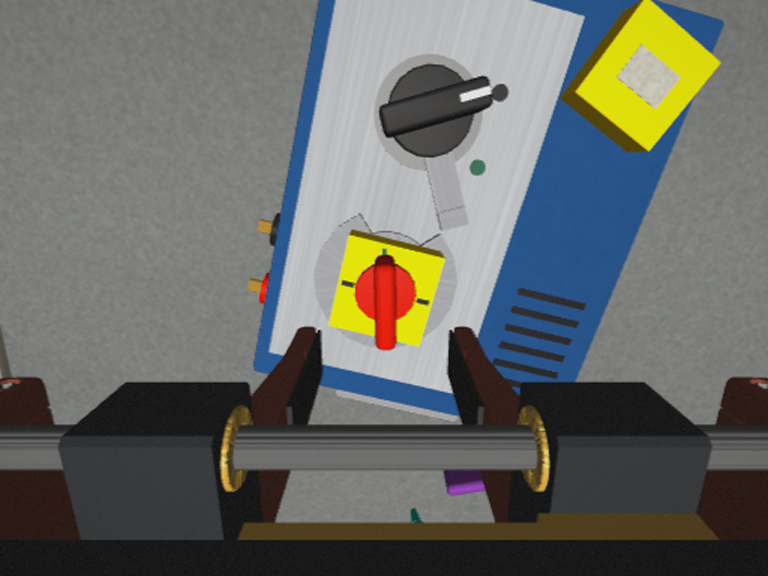

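The key is seated with its grip at about (386,300) pointing at the green line, and the disc's notch faces the lug. The selector bar's ends are at (382,122) and (490,93), so its centre is about (436,107) against a predicted (436,105).

Emit:
apply_moves(series=[[[2.6,0.68,0,0,0,0,0.6],[2.6,0.68,0,0,0,0,0.6],[2.6,0.68,0,0,0,0,0.6],[2.58,0.69,0,0,0,0,0.6],[0,0,0,0,0,-8.15,0.6],[0,0,0,0,0,-8.15,0.6],[0,0,0,0,0,-8.15,0.6],[0,0,0,0,0,-8.15,0.6],[0,0,0,0,0,-8.15,0.6],[0,0,0,0,0,-8.15,0.6],[0,0,0,0,0,-8.15,0.6],[0,0,0,0,0,-8.15,0.6]]])

```text
t: 17.0
ee_pos: [504.6, 247.6, 236.7]
orientation: [-0.613, -3.079, 0.002]
ft_force: [-0.5, -0.3, -1.0]
width: 52.6
```

Emit:
apply_moves(series=[[[0,0,0,0,0,-8.15,0.6],[0,0,0,0,0,-8.15,0.6],[0,0,0,0,0,-8.15,0.6],[0,0,0,0,0,-8.15,0.6],[0,0,0,0,0,-8.15,0.6],[0,0,0,0,0,0,0.6],[0,0,0,0,0,0,0.6]]])

```text
t: 17.7
ee_pos: [504.8, 247.7, 237.3]
orientation: [0.482, -3.103, 0.001]
ft_force: [0.2, -0.7, -0.6]
width: 52.7
```

```bash
python3 - <<'E'
from h import *
a,b=[ray('w3',u/1.5-.17,v/1.5-.17,146) for u,v in((382,122),(490,93))]; print((a+b)/2,np.hypot(*(a-b)[:2]),np.degrees(np.arctan2(*(b-a)[1::-1])))
delta([504.7,247.7,138],197.9); print(ctrl.get_obs()['qpos'])
E
```

```text
[504.59116536 246.49209748 146.        ] 58.19533672042666 16.09816813068245
t 17.7 yaw -162.33 tool d cm [-0.    0.01  9.93] turn -0.23 F [ 0.2 -0.7 -0.6] w 52.7 zerr [ 1.8e-03 -2.0e-04 -1.0e+00]
[ 4.34918074e-01  3.31726998e-01  1.76862038e+00  4.97427264e-05
  1.04301615e+00 -1.44427444e+00]
```

Emit:
apply_moves(series=[[[0,0,3,0,0,0,0.6],[0,0,3,0,0,0,0.6],[0,0,2,0,0,0,0.6],[0,0,1.9,0,0,0,0.6],[0,0,0,0,0,0,0.6],[0,0,0,0,0,0,0],[0,0,0,0,0,0,0],[0,0,0,0,0,0,0],[0,0,0,0,0,0,0],[0,0,0,0,0,0,0],[0,0,0,0,0,0,0],[0,0,0,0,0,0,0]]])

```text
t: 18.9
ee_pos: [505.3, 248.9, 140.1]
orientation: [-0.487, 3.103, 0.003]
ft_force: [-2.1, 4.2, 2.9]
width: 15.9
```

```bash
python3 - <<'E'
from h import *
delta([504.7,247.7,138],137.9); print(ctrl.get_obs()['moment'])
E
```

```text
t 18.9 yaw -162.14 tool d cm [ 0.1  -0.09  0.21] turn 59.96 F [-2.1  4.2  2.9] w 15.9 zerr [-0.0011  0.0015 -1.    ]
[ 0.7660463   0.2883664  -0.06982654]
```

Emit:
apply_moves(series=[[[-0.05,0.09,-0.15,0,0,0,0],[0,0,0,0,0,4,0],[0,0,0,0,0,4,0],[0,0,0,0,0,0,0]]])

```text
t: 19.3
ee_pos: [505.3, 248.9, 140.2]
orientation: [0.27, -3.13, 0.0]
ft_force: [1.6, 3.0, -10.6]
width: 16.0
```

```bash
python3 - <<'E'
from h import *
delta([504.7,247.7,138],137.9); o=ctrl.get_obs();print(o['ee_pos'],o['moment'])
E
```

```text
t 19.3 yaw -170.15 tool d cm [ 0.08 -0.11  0.22] turn 51.95 F [  1.6   3.  -10.6] w 16.0 zerr [ 5.e-04 -1.e-04 -1.e+00]
[505.29591089 248.89391124 140.19950081] [ 0.52549482 -0.60341308 -0.02726705]
```

Emit:
apply_moves(series=[[[0,0.03,0.1,0,0,6,0],[0,0,0,0,0,6,0],[0,0,0,0,0,6,0],[0,0,0,0,0,6,0],[0,0,0,0,0,6,0],[0,0,0,0,0,6,0],[0,0,0,0,0,6,0],[0,0,0,0,0,0,0]]])

```text
t: 20.1
ee_pos: [505.2, 248.6, 140.1]
orientation: [-0.868, -3.019, 0.002]
ft_force: [-0.2, -3.0, 1.5]
width: 15.6
```

```bash
python3 - <<'E'
from h import *
delta([504.7,247.7,138],137.9); o=ctrl.get_obs();print(o['ee_pos'],o['moment'])
E
```

```text
t 20.1 yaw 147.93 tool d cm [-0.   -0.1   0.21] turn 10.03 F [-0.2 -3.   1.5] w 15.6 zerr [-1.0e-04 -1.2e-03 -1.0e+00]
[505.24693937 248.57780865 140.13240313] [-0.60345484  0.00705557 -0.08326508]
```

Emit:
apply_moves(series=[[[0,0,0,0,0,4,0],[0,0,0,0,0,4,0],[0,0,0,0,0,1.5,0],[0,0,0,0,0,0,0]]])

```text
t: 20.5
ee_pos: [505.2, 248.6, 140.1]
orientation: [-1.111, -2.938, 0.002]
ft_force: [-1.7, -4.3, 4.1]
width: 16.0
```

```bash
python3 - <<'E'
from h import *
delta([504.7,247.7,138],137.9); o=ctrl.get_obs();print(o['ee_pos'],o['moment'])
E
```

```text
t 20.5 yaw 138.56 tool d cm [-0.02 -0.1   0.21] turn 0.66 F [-1.7 -4.3  4.1] w 16.0 zerr [-2.0e-04 -1.3e-03 -1.0e+00]
[505.16718925 248.564434   140.10014758] [-1.08301251  0.23936517 -0.04835409]
```

Emit:
apply_moves(series=[[[0,0,0,0,0,1,0],[0,0,0,0,0,1,0],[0,0,0,0,0,0,0]]])

```text
t: 20.8
ee_pos: [505.3, 248.5, 140.1]
orientation: [1.16, 2.919, -0.002]
ft_force: [-1.1, -5.2, 2.9]
width: 15.9
```

```bash
python3 - <<'E'
from h import *
delta([504.7,247.7,138],137.9); o=ctrl.get_obs();print(o['ee_pos'],o['moment'])
E
```

```text
t 20.8 yaw 136.66 tool d cm [-0.02 -0.1   0.21] turn -1.24 F [-1.1 -5.2  2.9] w 15.9 zerr [-7.0e-04 -1.2e-03 -1.0e+00]
[505.27205415 248.54813982 140.11388801] [-0.95298131  0.17776686  0.65729051]
```

The selector is at its stop (moment jumped to 0.66 N·m after about 61°). I'll relax, release, and rise.

Emit:
apply_moves(series=[[[0,0,0,0,0,-1,0],[0,0,0,0,0,0,0.5],[0,0,0,0,0,0,0.5],[0,0,0,0,0,0,0.5],[0,0,0,0,0,0,0.5],[0,0,0,0,0,0,0.5],[0,0,-2,0,0,0,0.5],[0,0,-3,0,0,0,0.5],[0,0,-4,0,0,0,0.5],[-2.5,0,-2.5,0,0,0,0.5],[-3,0,0,0,0,0,0.5],[0,0,0,0,0,0,0.5]]])

```text
t: 22.0
ee_pos: [548.4, 210.6, 256.2]
orientation: [1.143, 2.923, 0.003]
ft_force: [-0.1, 0.3, 0.6]
width: 43.7
```

```bash
python3 - <<'E'
from h import *
d=shot('wrist','w4'); shot('top','top1'); delta([504.7,247.7,238],137.9)
cv2.imwrite('pics/w4b.png',cv2.resize(d['img'],None,fx=1.5,fy=1.5,interpolation=cv2.INTER_CUBIC))
E
```

```text
t 22.1 yaw 137.32 tool d cm [ 5.46 -0.13  1.66] turn -0.58 F [ 0.5  0.3 -1.1] w 44.1 zerr [ 6.e-04 -4.e-04 -1.e+00]
```

View pics/w4b.png

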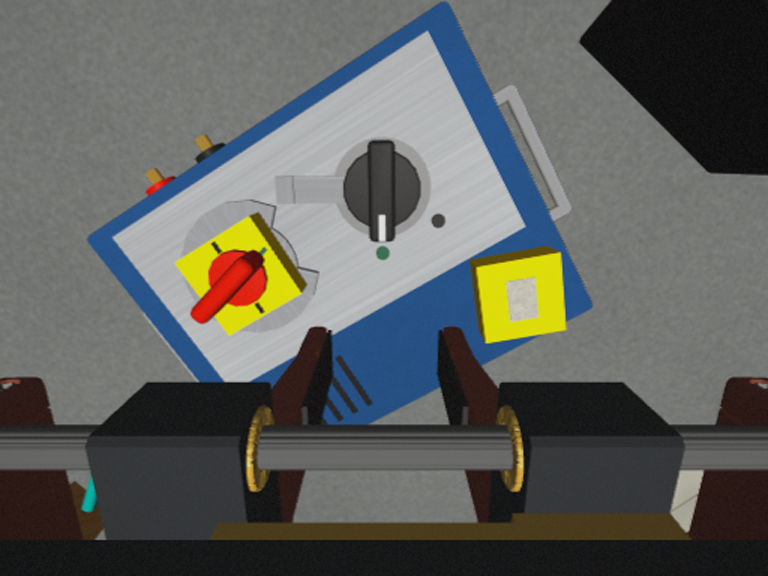

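The white line of the selector is at the green dot (382,252), the key is seated with its grip at the green line (260,253), and the bearing carton is undisturbed at (521,297). I'll do a last numeric check, then hand in.

```bash
python3 - <<'E'
from h import *
for n,a,b,z in(('key',(200,314),(257,257),170),('sel',(381.5,142),(382,240),146)):
    a,b=[ray('w4',u/1.5-.17,v/1.5-.17,z) for u,v in(a,b)]; print(n,((a+b)/2).round(1),np.hypot(*(a-b)[:2]).round(1),'cw of charger x',((-12.1-np.degrees(np.arctan2(*(b-a)[1::-1])))%180).round(1))
print(ctrl.close_job())
E
```

```text
key [482.1 148.3 170. ] 49.9 cw of charger x 77.3
sel [504.6 248.  146. ] 57.3 cw of charger x 30.4
the job is handed in; nothing more can be done
None
```

The charger is switched on and the job is handed in at about 22 s of the 67 s allowed. No verdict was reported.

- **Key in:** I lined the key up with the slot seen in the wrist image and felt it down about 1 mm at a time. Side forces stayed below 3 N. The collar touched at TCP z 158.5 mm, against 158.6 mm predicted from the grasp, with about 6 N.
- **Key turned:** I turned it clockwise until the moment rose to 0.23 N·m, with the key at about 76°, then eased off and released it.
- **Selector:** It turned freely past the point where the interlock would have blocked it. It reached its stop after about 60° (0.66 N·m), and I then eased off and released it.

**Last checks:** The final wrist image measured the selector at 30.4° clockwise, at the green dot, and the key at 77.3°. The image shows the bearing carton where it stood. The open gripper is clear of everything.

**What disagreed or was not checked:**
- The key's grip centre came out about 8 mm off the isolator's axis in y in that image. I put this down to rough hand-picked pixels at the grip's ends, because the contact height and the picture both show the collar seated. I did not re-measure it.
- The side view before insertion also put the key 3–5 mm off along the tool. The contact-free entry settled that.
- I did not measure the filter and the plug carton again at the end. The arm did not go near them after lifting the key.

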